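Trip test of a protective relay on the lab bench

TASK

Do the trip test on the relay box whose lever ends in a T-shaped crossbar: press its round test button all the way down so that the lever drops forward, and let the button come up again. Then lift that lever back up until it rests by itself in its upright position. Do not trip the other relay box, whose lever ends in a ball.

Things in the scene. Friction and masses are not known exactly. Their poses are not given: they have to be found in the camera images.
- tee_unit: The relay box with the T-bar lever: light grey, fixed to the bench, 100 mm deep (its x), 130 mm wide (its y), 44 mm high. Origin: centre of its underside, on the bench. x points from its front (vent slots) to its back, y to its left, z up. Lever on its left half, round white test button on its right half.
- tee_button_top (a point): Centre of the top of that box's test button, 26 mm across, 62 mm above the bench; 2 mm behind the box's centre and 34 mm to its right (-y). Stands 12 mm proud of a black collar 36 mm across, goes 8 mm straight down (4 N at the bottom), springs back. About 5 mm down it trips the lever, which then falls forward by its own weight.
- tee_handle (a point): Centre of the black T-bar at the lever's end, 12 mm thick, 36 mm long along the box's y. Swings at 65 mm radius about a pivot 12 mm behind the box's centre, 34 mm to its left (+y), 36 mm above the bench. Up: 98 mm above the bench, 19 mm behind the pivot. Dropped: 76 mm above the bench, 51 mm in front of the pivot. Its axes turn with the lever.
- tee_lever (a joint): Angle of the T-bar lever: 0 = up, leaning back on its rear stop; 0.30 = exactly vertical; 1.20 = fully dropped towards the box's front. No spring: the lever (about 50 g) moves freely and falls to whichever side of vertical it is left on. Pinch the bar by its two ends, or lift it from in front, and follow its circle.
- tee_button (a joint): Travel of the T-bar relay's test button: 0 = out, 0.008 m = fully pressed.
- ball_handle (a point): Centre of the 22 mm ball at the end of the lever of the other relay box, which is otherwise built the same (same sizes, button on the right, lever on the left). Its lever is up and must stay up.

How it is judged:
On the way, in this order (a step that is already met when the one before it is completed fails the run):
1. the T-bar relay's test button goes down while its lever is still up (value of joint tee_button above 0.0008 m and value of joint tee_lever below 0.5 rad).
2. the test button is pressed nearly all the way and the lever is tripped (value of joint tee_button above 0.0055 m and value of joint tee_lever above 0.4 rad).
3. the button has come up again and the lever has dropped (value of joint tee_button below 0.002 m and value of joint tee_lever above 1.05 rad), for 0.1 s.
At the end, for the whole second after the job is handed in: The T-bar lever rests up on its rear stop (within 0.1 rad) and the test button is out (within 2 mm) (value of joint tee_lever below 0.1 rad and value of joint tee_button below 0.002 m); the robot touches nothing.
It fails at once if the other relay's lever is moved or tripped (its ball moves more than 20 mm) (distance of ball_handle from where it was at the start of the episode above 0.02 m).
It also fails if it takes over 48 s, if anything falls off the work surface, if the arm or the gripper's body presses on something with over 40 N, if the wrist force passes 120 N, or if a joint passes its speed limit or range.

ROBOT

A 6-joint arm with a two-finger parallel gripper is mounted at the origin on a cart in front of the work surface, level with it; the furniture and walls round the work are solid. World frame = base frame: x ahead of the robot, y to its left, z up, the work surface at z = 0. Lengths are in m, angles in rad, forces in N, time in s.
With the tool pointing down it reaches from about 0.25 to 0.725 m from the base axis. Payload 4 kg.
Tool frame: the origin (TCP) lies on the centre line of the jaws, within the pads' length; the fingertips stand 22 mm ahead of it and the grasp point (between the pads) lies 3 mm ahead of it; z points along the fingers, y is the line along which they close (so a half turn about z gives the same grasp; the last joint's range is limited). The gripper opens to 85 mm and grips with 20 to 120 N. Pads are 22 mm wide; open, the fingers measure 114 mm over their backs; the gripper's body (76 mm by 85 mm) begins 54 mm behind the grasp point. The pads swing forward as they close: fully open they stand 13 mm farther back than shut.
Start: joints at [1.304, 0.241, 0.005, 1.335, 0, 1.571], TCP at [0.132, 0.482, 0.253] pointing down, gripper open.
Joint ranges: [-2.72, 2.72], [-1.05, 1.87], [-1.09, 1.28], [-1.99, 2.15], [-1.42, 1.44], [-3.14, 3.14]. Speed limits (rad/s): [2.79, 2.79, 3.14, 3.14, 3.14, 3.14].

INTERFACE

Orientations are given as a unit quaternion [x, y, z, w].
In Python, from workcell import bot gives the robot as it stands.
- The arm moves only by the shell command python3 -m inch 'ROWS'. ROWS is JSON, one flat list of numbers, 7 for each row, row after row: the shift along the world's x, y, z in mm, then the turn, a rotation vector about the world's x, y, z in rad, then the opening in per cent of the stroke, from 0 (shut) to 100 (fully open). A call has 1 to 8 rows; each row is the pose to reach, as a shift and turn from the pose commanded when the call began; what a row does not reach only later rows make up. A row lasts 1/12 s, in which the tool goes at most 41.7 mm and 7.16 degrees, less where a joint would pass 70% of its speed; a pose out of reach is approached as far as the arm can. A call with a gripper value outside its range is refused whole. The fingers move at their own pace and stop on an object; the grip force is fixed at half the most. Time passes only in rows, so rows that repeat a pose let the fingers close. It gives the time, the measured TCP pose, the force, the opening and the grip force at its end, in the units of the state.
- bot.get_obs(): the state, without advancing time (a new reading comes with each control period).
- bot.camera(name): name is "scene" or "top"; returns the picture (384x512x3 uint8, blue, green, red); there is no depth.
- bot.camera_info(name): a dict with "intrinsics" (3x3 intrinsics, pixels), "distortion" ([k1, k2, p1, p2, k3] as OpenCV has them; the pictures are not rectified), "camera_from_world" (4x4, takes a point from world to camera coordinates). Camera axes: x right, y down, z forward; pixel columns grow to the right and rows downward; lengths in m; the calibration is good to about 2 mm. A picture is of the moment at which its call begins. camera_info takes no time and is no camera call.
- bot.job_done(): hands the job in; it is judged then, once.
Trained networks look in the newest picture that a camera, given by its name, has taken for a name from the list of things; names that differ only in an ending like _2 or _b are one class to them, and where a whole thing is asked for, a point or a joint stands for the part that bears it (a point fixed in the world has none). Each returns a list of dicts, best first, with "confidence" (0 to 1); they miss things now and then, are a little off and sometimes report something else, mostly with a low value. They report only what shows in the picture. A call takes as long as a camera call.
- bot.silhouettes(camera, target): "mask" (384x512 bool, what is visible of it) and "uv" ([column, row] in pixels, amid what is visible of it).
- bot.spot_point(camera, target): "uv" ([column, row] in pixels: a listed point, or the origin of a listed thing).
The state is a dict: "clock": time; "joint_pos": joint angles; "joint_vel": joint speeds; "tau": joint torques, N m; "eef_pos": TCP position; "tool_rot": TCP orientation; "ft_force": force on the tool from outside, world axes, zero at the start; "ft_torque": the same for the moment, N m; "grip_width": finger opening in m; "grasp_force": force on a finger pad.
Only numpy, scipy, OpenCV 4.12 (cv2) and the standard library are available. Lean on these libraries where they do the work, as an engineer would, in place of code of your own. Each camera call takes 0.05 s, during which the arm holds its last target. There are 200 camera calls.

## Working session

There is one attempt and no reset: what is moved stays moved. The work goes in short steps, Python scripts to look and compute and a shell command to move; the robot and the scene stay as the last step left them, time stands still between calls to the robot, and variables do not carry over. Pictures are saved under pics/ and viewed, at most 10 in all, crops included, and the job is handed in when it is done.

```bash
mkdir -p pics
cat > h.py <<'E'
import numpy as np, cv2
from workcell import bot
def ray(cam,uv):
    i=bot.camera_info(cam); K=np.array(i["intrinsics"]); D=np.array(i["distortion"]); T=np.array(i["camera_from_world"])
    p=cv2.undistortPoints(np.array([[uv]],float),K,D)[0,0]; R=T[:3,:3]
    return -R.T@T[:3,3], R.T@np.array([p[0],p[1],1])
def at_z(cam,uv,z):
    o,d=ray(cam,uv); return o+d*(z-o[2])/d[2]
def tri(a,b):
    (o1,d1),(o2,d2)=a,b
    s=np.linalg.lstsq(np.c_[d1,-d2],o2-o1,rcond=None)[0]
    p,q=o1+d1*s[0],o2+d2*s[1]; return (p+q)/2, np.linalg.norm(p-q)
E
python3 - <<'E'
from h import *
np.set_printoptions(precision=4,suppress=True)
ims=[]
for c in("scene","top"):
    im=bot.camera(c); cv2.imwrite(f"pics/{c}0.png",im)
Z=dict(tee_unit=0,tee_button_top=.062,tee_handle=.098,ball_handle=.098)
for n,z in Z.items():
    r={}
    for c in("scene","top"):
        l=bot.spot_point(c,n)
        for d in l[:3]: print(n,c,np.array(d["uv"]),round(d["confidence"],2),at_z(c,d["uv"],z))
        if l: r[c]=ray(c,l[0]["uv"])
    if len(r)==2: print("  tri",*tri(r["scene"],r["top"]))
o=bot.get_obs(); print(o["clock"],o["eef_pos"],o["tool_rot"])
for c in("scene","top"):print(c,ray(c,[256,192]))
E
```

```text
tee_unit scene [303.3 258.6] 0.76 [0.4998 0.0747 0.    ]
tee_unit scene [194.4 166.2] 0.7 [0.6118 0.4447 0.    ]
tee_unit top [295.6 204.3] 0.83 [0.5083 0.0692 0.    ]
  tri [ 0.5053  0.0726 -0.0016] 0.009551391766662864
tee_button_top scene [331.9 231.1] 0.56 [0.5234 0.0365 0.062 ]
tee_button_top top [311.4 200.5] 0.4 [0.5109 0.0386 0.062 ]
  tri [0.5132 0.0359 0.0677] 0.009222719059604981
tee_handle scene [289.6 196.7] 0.96 [0.5205 0.119  0.098 ]
tee_handle top [283.7 193.7] 0.72 [0.5237 0.1094 0.098 ]
  tri [0.5201 0.1133 0.1015] 0.009178704417011853
ball_handle scene [193.6 161.4] 0.78 [0.5102 0.3326 0.098 ]
ball_handle top [186.  203.4] 0.46 [0.5039 0.3359 0.098 ]
  tri [0.5062 0.3333 0.0994] 0.006898206025230057
0.5 [0.1318 0.4823 0.2533] [ 0.133   0.9911 -0.      0.    ]
scene (array([-0.0333, -0.272 ,  0.5574]), array([ 0.6396,  0.5349, -0.5525]))
top (array([0.4161, 0.1926, 0.9232]), array([ 0.1348, -0.0226, -0.9908]))
```

View pics/scene0.png

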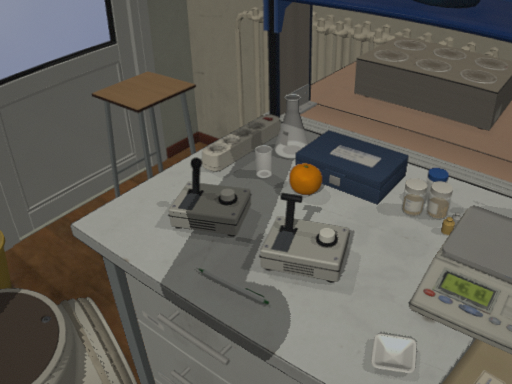

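View pics/top0.png

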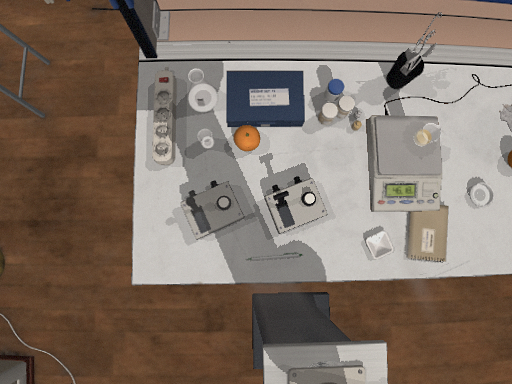

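Scene picture: the T-bar unit is at about (305,248), with its button at about (327,237) and T-bar at (291,198). The ball unit is on its left at about (210,208). In the top picture the T unit is at about (296,205) with its button at (309,199), and it is turned by about +18°. I'll refine with enlarged crops and a box outline.

Run:
```python
from h import *
np.set_printoptions(precision=4,suppress=True)
a=cv2.imread("pics/scene0.png")[180:285,250:360]; b=cv2.imread("pics/top0.png")[165:240,255:335]
a=cv2.resize(a,(400,382),interpolation=cv2.INTER_CUBIC); b=cv2.resize(b,(400,375),interpolation=cv2.INTER_CUBIC)
b=cv2.copyMakeBorder(b,0,7,0,0,cv2.BORDER_CONSTANT); cv2.imwrite("pics/crop0.png",np.hstack([a,b]))
bot.camera("top")
for n in("tee_unit","tee_button"):
    for c in("top","scene"):
        for d in bot.silhouettes(c,n)[:2]:
            print(n,c,d["confidence"],np.array(d["uv"]),at_z(c,d["uv"],.06 if n=="tee_button" else .044),d["mask"].sum())
            if n=="tee_unit" and c=="top":
                v,u=np.nonzero(d["mask"]); P=np.array([at_z(c,[x,y],.044)[:2] for x,y in zip(u,v)])
                print(cv2.minAreaRect((P*1000).astype(np.float32)))
```

```text
tee_unit top 0.75 [295.5 203.1] [0.5069 0.0753 0.044 ] 2281
((507.6827087402344, 79.41354370117188), (117.09326171875, 136.72645568847656), 21.374399185180664)
tee_unit scene 0.65 [300.1 244.8] [0.4826 0.0705 0.044 ] 4771
tee_button top 0.6 [307.5 199.1] [0.5147 0.0477 0.06  ] 87
tee_button scene 0.72 [326.8 236.5] [0.5089 0.037  0.06  ] 188
```

View pics/crop0.png

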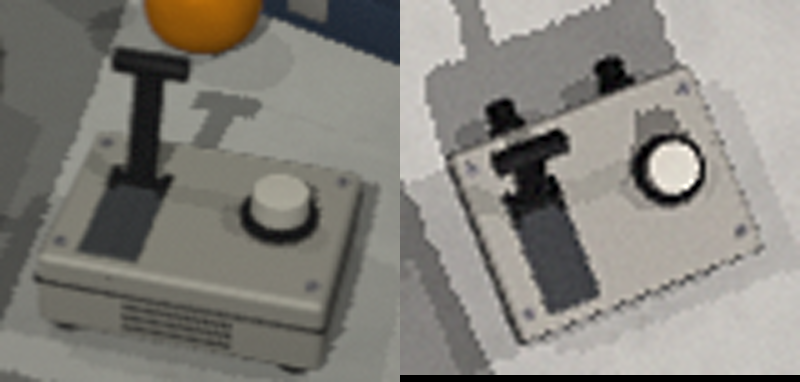

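The crop shows the button top at scene (327,231) and top (310,198), and the T-bar centre at scene (291.5,197.5) and top (281,195.5). I'll fit the box pose from these and the lid corners.

```bash
cat >> h.py <<'E'
def proj(cam,P):
    i=bot.camera_info(cam); T=np.array(i["camera_from_world"])
    return cv2.projectPoints(np.array(P,float),cv2.Rodrigues(T[:3,:3])[0],T[:3,3],np.array(i["intrinsics"]),np.array(i["distortion"]))[0][:,0]
def B2W(p,B):
    c,s=np.cos(p[2]),np.sin(p[2]); B=np.array(B,float)
    return np.c_[p[0]+c*B[:,0]-s*B[:,1], p[1]+s*B[:,0]+c*B[:,1], B[:,2]]
E
python3 - <<'E'
from h import *
from scipy.optimize import least_squares as L
np.set_printoptions(precision=4,suppress=True)
t=lambda x,y:(255+(x-400)/5,165+y/5); s=lambda x,y:(250+x/3.636,180+y/3.636)
bt=[.002,-.034,.062]; hd=[.031,.034,.098]
cor=[[.05,.065,.04],[.05,-.065,.04],[-.05,-.065,.04],[-.05,.065,.04]]
Bt=[bt,hd]+cor; ut=np.array([t(674,167),t(530,152),t(448,157),t(692,67),t(764,245),t(523,343)])
Bs=[bt,hd]; us=np.array([s(280,187),s(151,64)])
for sel in("both","top","scene"):
    def f(p):
        r=[]
        if sel!="scene": r.append((proj("top",B2W(p,Bt))-ut).ravel())
        if sel!="top": r.append((proj("scene",B2W(p,Bs))-us).ravel())
        return np.concatenate(r)
    r=L(f,[.507,.077,.33]); p=r.x; print(sel,p,np.degrees(p[2])); print(r.fun.reshape(-1,2).round(1).tolist())
    print(B2W(p,[bt,hd,[.012-.051,.034,.076]]))
E
```

```text
both [0.5023 0.0727 0.356 ] 20.396625254016943
[[0.4, 0.0], [0.2, 0.1], [0.1, -0.6], [-0.6, -1.0], [0.1, 0.4], [-0.0, -0.1], [-0.1, 0.9], [-0.5, 0.1]]
[[0.516  0.0415 0.062 ]
 [0.5195 0.1153 0.098 ]
 [0.4539 0.0909 0.076 ]]
top [0.5018 0.0727 0.3556] 20.37660442396711
[[0.3, 0.2], [0.2, 0.3], [0.1, -0.4], [-0.6, -0.8], [0.1, 0.6], [-0.1, 0.1]]
[[0.5155 0.0416 0.062 ]
 [0.519  0.1154 0.098 ]
 [0.4534 0.091  0.076 ]]
scene [0.5038 0.0729 0.3621] 20.748484959439917
[[0.2, 0.3], [-0.2, -0.3]]
[[0.5177 0.0419 0.062 ]
 [0.5207 0.1157 0.098 ]
 [0.4552 0.0909 0.076 ]]
```

The fit residuals are below 1 px. The button is at (0.516, 0.042), yaw 20.4°, and both are within reach. I'll move above the button with the gripper shut, turning +0.623 rad so the jaws close along the box's y.

```bash
python3 -m inch '[40,-40,0,0,0,0.12,50, 80,-80,0,0,0,0.24,0, 110,-120,0,0,0,0.36,0, 140,-160,0,0,0,0.48,0, 170,-196,0,0,0,0.623,0, 196,-226,0,0,0,0.623,0, 222,-256,0,0,0,0.623,0, 248,-286,0,0,0,0.623,0]'; python3 -m inch '[26,-30,-10,0,0,0,0, 52,-60,-20,0,0,0,0, 78,-90,-40,0,0,0,0, 104,-120,-70,0,0,0,0, 136,-155,-90,0,0,0,0, 136,-155,-110,0,0,0,0, 136,-155,-140,0,0,0,0, 136,-155,-140,0,0,0,0]'
```

```text
clock: 1.42
eef_pos: [0.3357, 0.2478, 0.2537]
tool_rot: [-0.178, 0.984, 0.0, 0.0]
ft_force: [0.9, 0.1, -0.3]
grip_width: 0.0003
grasp_force: 0.0
clock: 2.08
eef_pos: [0.4675, 0.0923, 0.1081]
tool_rot: [-0.176, 0.984, -0.0, -0.005]
ft_force: [-1.7, 0.9, -0.5]
grip_width: -0.0001
grasp_force: 0.0
```

```bash
python3 -m inch '[10,-25,0,0,0,0,0, 30,-45,0,0,0,0,0, 48,-51,0,0,0,0,0, 48,-51,0,0,0,0,0, 48,-51,0,0,0,0,0]'
python3 - <<'E'
from h import *
ims=[]
for c,(x,y) in(("scene",(220,120)),("top",(215,130))):
    ims.append(cv2.resize(bot.camera(c)[y:y+160,x:x+160],(400,400),interpolation=cv2.INTER_CUBIC))
cv2.imwrite("pics/c1.png",np.hstack(ims)); o=bot.get_obs(); print(o["eef_pos"],o["tool_rot"],o["joint_pos"])
E
```

```text
clock: 2.5
eef_pos: [0.5198, 0.0436, 0.1147]
tool_rot: [-0.177, 0.984, 0.0, 0.001]
ft_force: [0.5, 0.0, 0.1]
grip_width: 0.0
grasp_force: 0.0
[0.51830762 0.0439994  0.11410357] [-1.77679201e-01  9.84088450e-01  1.30652612e-04 -7.99174284e-05] [ 8.45548114e-02  3.83184566e-01 -1.77093717e-01  1.01070172e+00
  2.45135894e-04 -2.72700461e-01]
```

View pics/c1.png

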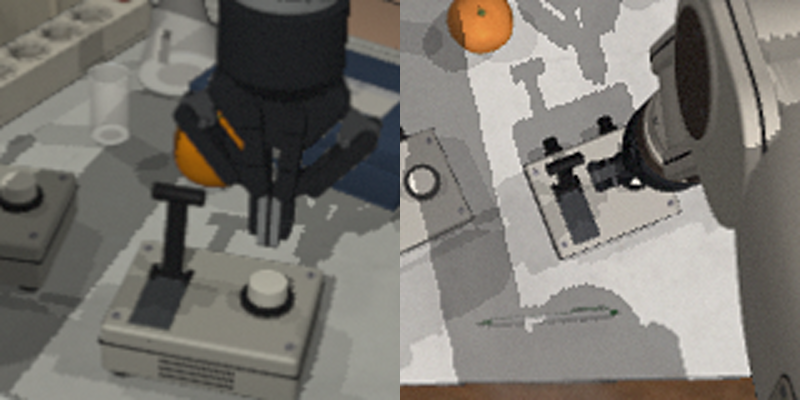

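The shut fingertips stand above the button at about crop (268,245), and the lever is still up. I'll check the knuckle's clearance over the T-bar before pressing.

Run:
```python
from h import *
for z in(.13,.14,.15,.16,.17,.18,.19):
    for y in(.04,.055): print(z,y,(proj("scene",[[.5183-.348*y,.044+.9375*y,z]])[0]-[220,120])*2.5)
```

```text
0.13 0.04 [208.33329159 180.87380048]
0.13 0.055 [185.09349271 177.2740351 ]
0.14 0.04 [208.69275528 167.43973842]
0.14 0.055 [185.286166   163.87623543]
0.15 0.04 [209.05248031 153.81387237]
0.15 0.055 [185.47791366 150.28852431]
0.16 0.04 [209.41231103 139.99418478]
0.16 0.055 [185.66860736 136.5089322 ]
0.17 0.04 [209.77208096 125.97872322]
0.17 0.055 [185.85811109 122.53555467]
0.18 0.04 [210.1316121 111.7656095]
0.18 0.055 [186.04628069 108.36656132]
0.19 0.04 [210.49071419  97.35304969]
0.19 0.055 [186.23296335  94.00020568]
```

Clearance is fine, with at least 7 mm vertically where they overlap. I'll shift the press 5 mm away from the lever and press.

```bash
python3 -m inch '[-1,-7,-10,0,0,0,0, -1,-7,-22,0,0,0,0, -1,-7,-28,0,0,0,0, -1,-7,-32,0,0,0,0, -1,-7,-35,0,0,0,0, -1,-7,-37,0,0,0,0, -1,-7,-37,0,0,0,0]'
```

```text
clock: 3.18
eef_pos: [0.5172, 0.0368, 0.0763]
tool_rot: [-0.177, 0.984, 0.0, -0.0]
ft_force: [-2.4, 2.0, 3.3]
grip_width: -0.0
grasp_force: 1.8
```

```bash
python3 -m inch '[0,0,-1,0,0,0,0, 0,0,-2,0,0,0,0, 0,0,-2,0,0,0,0]'
python3 - <<'E'
from h import *
bot.camera("scene")
for d in bot.spot_point("scene","tee_handle")[:2]: print(d, "up~(291,197), dropped:",proj("scene",[[.4539,.0909,.076]]))
E
```

```text
clock: 3.43
eef_pos: [0.5178, 0.0367, 0.0759]
tool_rot: [-0.177, 0.984, 0.0, 0.0]
ft_force: [-6.2, 1.6, 12.2]
grip_width: -0.0001
grasp_force: 6.0
{'uv': [277.3, 234.2], 'confidence': 0.76} up~(291,197), dropped: [[279.37578553 233.55802739]]
```

Button bottomed at 12 N and the lever has dropped: the detector gives (277,234) against a predicted (279,234). Next I'll lift off and move to in front of the T-bar.

```bash
python3 -m inch '[0,0,20,0,0,0,0, 0,0,50,0,0,0,0, -30,14,50,0,0,0,0, -62,29,50,0,0,0,0, -93,43,50,0,0,0,0, -93,43,50,0,0,0,0]'; python3 -m inch '[0,0,-15,0,0,0,0, 0,0,-30,0,0,0,0, 0,0,-42,0,0,0,0, 0,0,-42,0,0,0,0, 0,0,-42,0,0,0,0]'
python3 - <<'E'
from h import *
ims=[]
for c,(x,y) in(("scene",(220,120)),("top",(215,130))):
    ims.append(cv2.resize(bot.camera(c)[y:y+160,x:x+160],(400,400),interpolation=cv2.INTER_CUBIC))
cv2.imwrite("pics/c2.png",np.hstack(ims)); o=bot.get_obs(); print(o["eef_pos"],o["ft_force"])
E
```

```text
clock: 4.03
eef_pos: [0.4188, 0.0801, 0.1235]
tool_rot: [-0.178, 0.984, 0.0, -0.003]
ft_force: [-1.2, -0.6, 0.1]
grip_width: -0.0002
grasp_force: 0.0
clock: 4.45
eef_pos: [0.4251, 0.0792, 0.0822]
tool_rot: [-0.177, 0.984, -0.0, -0.0]
ft_force: [-0.1, 0.2, -0.2]
grip_width: 0.0001
grasp_force: 0.0
[0.42592832 0.07936789 0.08302336] [-0.57023465  0.19968012 -0.29922185]
```

View pics/c2.png

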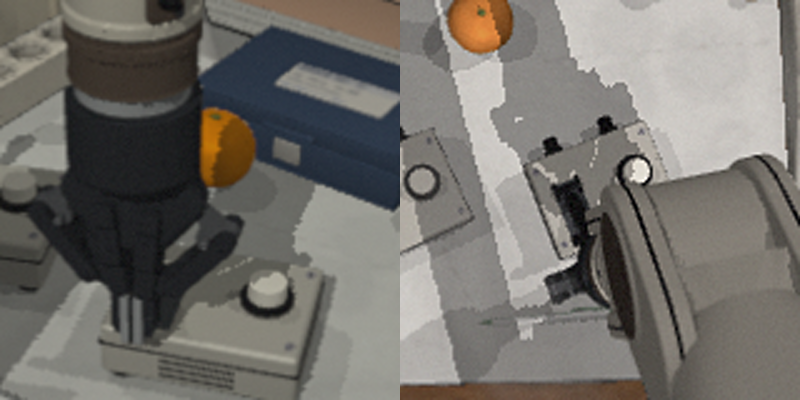

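The shut fingers stand in front of the dropped bar, with tips at about crop (130,335). I'll push back and up along its circle.

```bash
python3 -m inch '[7,2,0,0,0,0,0, 12,5,1,0,0,0,0, 17,6,5,0,0,0,0, 21,8,9,0,0,0,0, 25,9,13,0,0,0,0, 30,11,17,0,0,0,0, 35,13,20,0,0,0,0, 39,15,22,0,0,0,0]'; python3 -m inch '[5,2,1,0,0,0,0, 9,3,3,0,0,0,0, 14,5,4,0,0,0,0, 19,7,4,0,0,0,0, 23,9,4,0,0,0,0, 28,10,4,0,0,0,0, 28,10,4,0,0,0,0, 28,10,4,0,0,0,0]';  python3 - <<'E'
from h import *
ims=[]
for c,(x,y) in(("scene",(220,120)),("top",(215,130))):
    ims.append(cv2.resize(bot.camera(c)[y:y+160,x:x+160],(400,400),interpolation=cv2.INTER_CUBIC))
cv2.imwrite("pics/c3.png",np.hstack(ims)); o=bot.get_obs(); print(o["eef_pos"],o["ft_force"])
E
```

```text
clock: 5.22
eef_pos: [0.4656, 0.0947, 0.1052]
tool_rot: [-0.177, 0.984, -0.0, 0.001]
ft_force: [0.3, -0.5, 0.7]
grip_width: -0.0002
grasp_force: 0.1
clock: 5.88
eef_pos: [0.492, 0.1043, 0.1081]
tool_rot: [-0.177, 0.984, -0.0, -0.0]
ft_force: [0.5, -0.2, 0.1]
grip_width: 0.0003
grasp_force: 0.0
[0.49157144 0.10424318 0.10812251] [-0.4546364  -0.72591628 -0.27088331]
```

View pics/c3.png

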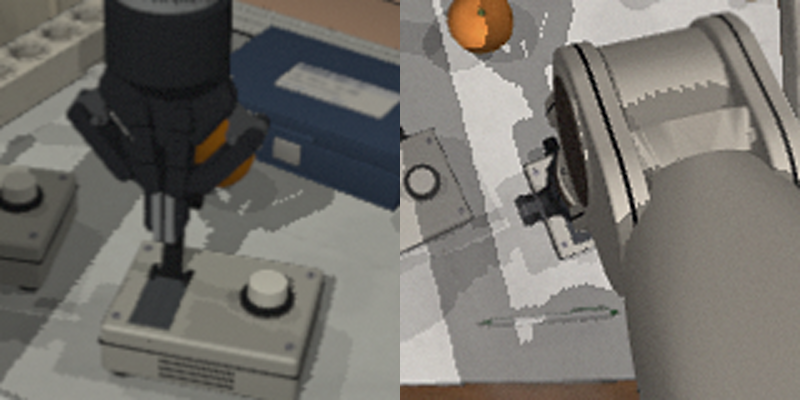

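The lever is upright, with its stem at crop (172,262) behind the fingers and the bar past vertical. I'll nudge 4 mm more, then back off, rise and look.

```bash
python3 -m inch '[2,1,0,0,0,0,0, 4,1,0,0,0,0,0, 4,1,0,0,0,0,0, -15,-6,0,0,0,0,0, -50,-19,10,0,0,0,0, -75,-28,40,0,0,0,0, -100,-38,75,0,0,0,0, -130,-60,110,0,0,0,0]'; python3 -m inch '[-30,-20,20,0,0,0,0, -60,-40,30,0,0,0,0, -60,-40,30,0,0,0,0, -60,-40,30,0,0,0,0]';  python3 - <<'E'
from h import *
ims=[]
for c,(x,y) in(("scene",(220,120)),("top",(215,130))):
    ims.append(cv2.resize(bot.camera(c)[y:y+160,x:x+160],(400,400),interpolation=cv2.INTER_CUBIC))
cv2.imwrite("pics/c4.png",np.hstack(ims)); o=bot.get_obs(); print(o["eef_pos"],o["ft_force"])
for n in("tee_handle","ball_handle"): print(n,[(d["uv"],d["confidence"]) for d in bot.spot_point("scene",n)[:2]])
E
```

```text
clock: 6.65
eef_pos: [0.3675, 0.0494, 0.2113]
tool_rot: [-0.178, 0.984, 0.0, -0.0]
ft_force: [0.8, 0.0, 0.8]
grip_width: -0.0002
grasp_force: 0.0
clock: 6.98
eef_pos: [0.3084, 0.0087, 0.2413]
tool_rot: [-0.176, 0.984, -0.0, 0.002]
ft_force: [0.4, 0.0, -0.5]
grip_width: -0.0
grasp_force: 0.0
[0.30932008 0.00934687 0.24028097] [-0.35430856  0.40906994  0.437684  ]
tee_handle [([291.1, 197.8], 0.58)]
ball_handle [([197.5, 164.5], 0.79)]
```

View pics/c4.png

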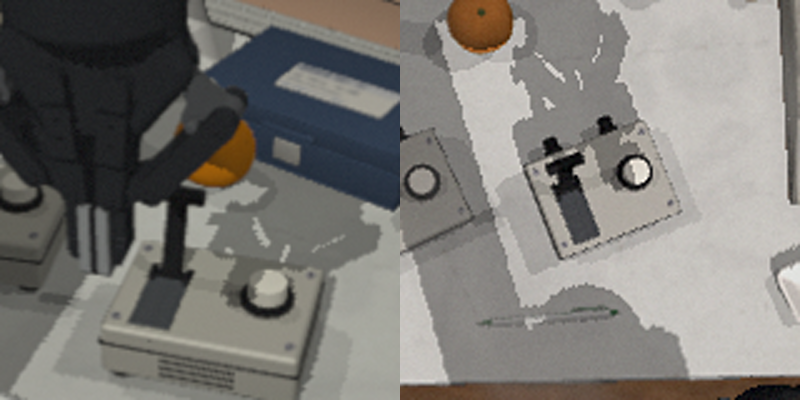

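The T-bar rests at scene (291,198), the same spot as at the start. The button is out, the ball lever has not been touched, and the gripper is clear of everything. Handing in.

```bash
python3 -c "
from workcell import bot
print(bot.job_done())"
```

```text
the job is handed in; nothing more can be done
None
```

I did the trip test on the T-bar relay and handed it in at about 7 s: button pressed to the bottom and released, lever dropped and lifted back to its starting upright position, ball relay not touched; the hand-in returned no verdict.

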